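# Switch the vial sorter to its other lane and run the batch through

## Robot

A 7-joint arm with a two-finger parallel gripper is mounted at the origin on the work surface. World frame = base frame: x ahead of the robot, y to its left, z up, the work surface at z = 0. Lengths are in m, angles in rad, forces in N, time in s.
With the tool pointing down it reaches from about 0.425 to 0.825 m from the base axis. Payload 3.6 kg.
Tool frame: the origin (TCP) lies between the finger pads; the fingertips stand 22 mm ahead of it and the grasp point (between the pads) lies 3 mm ahead of it; x points along the fingers, y is the direction in which the jaws open and shut, and the axes are right-handed (so a half turn about x gives the same grasp; the last joint's range is limited). The gripper opens to 93 mm and grips with 3 to 60 N. Pads are 15 mm wide; open, the fingers measure 128 mm over their backs; the gripper's body (75 mm by 188 mm) begins 65 mm behind the grasp point.
Start: joints at [1.234, 0.615, -0.013, 1.423, 0.008, 1.103, -0.04], TCP at [0.198, -0.619, 0.241] pointing down, gripper open.
Joint ranges: [-3.12, 3.12], [-0.3, 2.06], [-1.34, 1.32], [0.26, 2.42], [-1.36, 4.5], [0.01, 1.98], [-2.84, 2.84]. Speed limits (rad/s): [2.79, 2.79, 3.14, 3.14, 3.14, 3.14, 3.14].

## Interface

Orientations are given as [roll, pitch, yaw] about the fixed x, y, z axes, in that order (R = Rz(yaw) Ry(pitch) Rx(roll)).
In Python, from workcell import env, eyes, job gives the robot as it stands.
- The arm moves only by the tool drive_tool, never from a script. Its argument "moves" is a list of rows, each an object of numbers: "tx", "ty", "tz": the shift along the world's x, y, z in m; "rx", "ry", "rz": the turn, a rotation vector about the world's x, y, z in degrees; "grip": the opening, from 0 (shut) to 1 (fully open). In form: [{"tx": .., "ty": .., "tz": .., "rx": .., "ry": .., "rz": .., "grip": ..}, ...]. A call has 1 to 5 rows; each row shifts and turns the pose as measured when the row begins; what a row does not reach is not made up. A row lasts 1/10 s, in which the tool goes at most 50 mm and 8.59 degrees, less where a joint would pass 70% of its speed; a pose out of reach is approached as far as the arm can. A call is refused whole if a number of a shift passes 0.05 or a number of a turn 8.59, either way. A call with a gripper value outside its range is refused whole. The fingers move at their own pace and stop on an object; "squeeze" is the grip in N (left out, the last holds). Time passes only in rows, so rows that do not move let the fingers close. It gives the time, the measured TCP pose, the force and the opening at its end, in the units of the state.
- env.sense(): the state, without advancing time (a new reading comes with each control period).
- eyes.camera(name): name is "scene" or "top"; returns the picture (420x560x3 uint8, blue, green, red); there is no depth.
- eyes.camera_model(name): a dict with "fx", "fy", "cx", "cy" (pixels), "cam_to_world" (4x4, takes a point from camera to world coordinates). Camera axes: x right, y down, z forward; pixel columns grow to the right and rows downward; lengths in m; the calibration is good to about 2 mm. A picture is of the moment at which its call begins. camera_model takes no time and is no camera call.
- job.finish_job(): hands the job in, once; it reports no verdict.
The state is a dict: "clock": time; "joints": joint angles; "joint_velocities": joint speeds; "tau": joint torques, N m; "tool_pos": TCP position; "ee_rot": TCP orientation; "force": force on the tool from outside, world axes, zero at the start; "moment": the same for the moment, N m; "opening": finger opening in m.
Only numpy, scipy, OpenCV 4.12 (cv2) and the standard library are available. Lean on these libraries where they do the work, as an engineer would, in place of code of your own. Each camera call takes 0.05 s, during which the arm holds its last target.

## Task

The yellow vials have filled their share of the left (blue) lane, so send the waiting green ones down the other side: press down the raised red treadle pad so that the seesaw gate rocks right over to the right (green) side, then push the black shutter knob fully open so that all four green vials roll down into the green lane. When they have come to rest, push the shutter fully shut again. Pick nothing up, do not touch any vial, and leave the bottles and other things on the table as they stand.

Things in the scene. Friction and masses are not known exactly. Their poses are not given: they have to be found in the camera images.
- sorter: Bench-top vial sorter, fixed aluminium frame 120 x 560 mm with clear plastic sides; two lanes (60 mm wide inside) run left and right from the middle. Origin: underside centre, at table height. x points away from the robot across the lanes, y to the left along them, z up. It is placed turned by up to 0.22 rad. Lane sides reach 83 mm, the cheeks beside the gate 135 mm above the table
- magazine (a point): foot of the vial magazine, on top of the shutter, straight above the gate's pivot (130 mm above the table). The magazine is a clear-sided sloping trough, open on top, that rises 9 degrees to the left over the left chute, from y = -0.02 to 0.17; outside 80 mm wide, sides and legs up to 178 mm above the table. An upright baffle plate closes its right end
- green_lane (a point): on the lane floor at the green end stop of the right lane (sorter y = -0.265, about 20 mm above the table). From the gate's end a steel chute slopes down 22 degrees, then the lane slopes down 9 degrees to this stop; four vials lie in it one behind the other, the last about 170 mm from the sorter's middle
- blue_lane (a point): on the lane floor at the blue end stop of the left lane (sorter y = +0.265), the mirror image of the right one
- gate (a joint): tilt of the yellow seesaw gate, rad: -0.42 = left end down (feeds the left, blue lane; so at the start, -0.38 to -0.42), 0 level, +0.42 = right end down (feeds the right, green lane); stops at both. Top-heavy: once past level it falls over to the other stop and stays there; about 1 N on a pad rocks it. Its shaft lies along the sorter's x, 87 mm above the table, over the sorter's origin
- pad_right (a point): top centre of the right red pad (30 x 44 mm) of the treadle, a steel bar 170 mm long along y and 30 mm wide, fixed to the gate's shaft on the robot's side, at sorter x = -0.105. Pad tops are 28 mm above the shaft when level, 63 mm either side of it. Raised at the start (about 138 mm above the table, sorter y = -0.046); about 87 mm up at y = -0.069 when the gate is fully over
- pad_left (a point): centre of the top face of the left red treadle pad, likewise on the left; low at the start
- shutter (a joint): travel of the shutter slide under the foot of the magazine, m: 0 = shut (vials held back), 0.040 = fully open. It slides to the right (the sorter's -y) along a straight guide, with about 2 N of friction, and stays where it is left. Starts shut (0 to 0.003). The vials drop through one after another once it is more than about 20 mm open
- knob_top (a point): centre of the top of the shutter's upright black knob (18 mm across, 35 mm tall, its foot on a flat steel strip), over the sorter's centre line, 120 mm right of its middle when shut and 160 mm when open; top 165 mm above the table. Moves with the shutter
- vial1: glass vial with green contents and purple cap, 28 mm diameter, 58 mm long, lying along the sorter's x axis in the magazine, number 1 from its foot; origin at its centre
- vial2: glass vial with green contents and purple cap, 28 mm diameter, 58 mm long, lying along the sorter's x axis in the magazine, number 2 from its foot; origin at its centre
- vial3: glass vial with green contents and purple cap, 28 mm diameter, 58 mm long, lying along the sorter's x axis in the magazine, number 3 from its foot; origin at its centre
- vial4: glass vial with green contents and purple cap, 28 mm diameter, 58 mm long, lying along the sorter's x axis in the magazine, number 4 from its foot; origin at its centre
- done1: vial of the same size with yellow contents, already lying in the left (blue) lane; origin at its centre
- done2: vial of the same size with yellow contents, already lying in the left (blue) lane; origin at its centre
- reagent: clear bottle with purple cap, 64 mm across, 135 mm tall, standing beyond the sorter's right lane; origin at its underside centre. Not part of the job
- flask: conical flask of yellow solution, 76 mm across the foot, 118 mm tall, standing beyond the left lane; origin at its underside centre. Not part of the job
- dropper: small brown bottle with red cap, 38 mm across, 75 mm tall, before the left lane; origin at its underside centre. Not part of the job
- beaker: glass beaker, 54 mm across, 70 mm tall, before the right lane; origin at its underside centre. Not part of the job
- cap: orange screw cap, 45 mm across, 16 mm tall, lying left of the treadle; origin at its underside centre. Not part of the job
- green_bottle: bottle of green solution, 68 mm across, 140 mm tall, on the robot's right; origin at its underside centre. Not part of the job
- spatula: steel spatula, 170 mm long, lying on the robot's left; origin at its underside centre (near its middle). Not part of the job
There are look-alikes about, which are no part of the job. Leave any pink look-alike of the vial3 alone.

How it is judged:
On the way, in this order (a step that is already met when the one before it is completed fails the run):
1. the gate is rocked fully over to the right while all four green vials still wait in the magazine (value of joint gate above 0.36 rad and z of each of vial1, vial2, vial3, vial4 in the frame of sorter above 0.13 m), for 0.2 s.
2. with the shutter fully open (to within 5 mm), all four green vials have rolled into the right, green lane and lie still (y of each of vial1, vial2, vial3, vial4 in the frame of sorter below -0.13 m and z of each of vial1, vial2, vial3, vial4 in the frame of sorter below 0.075 m and linear speed of each of vial1, vial2, vial3, vial4 below 0.03 m/s and value of joint shutter above 0.035 m), for 0.2 s.
At the end, for the whole second after the job is handed in: gate over to the right (joint above 0.36 rad), shutter shut to within 6 mm, all four green vials at rest in the right (green) lane (value of joint gate above 0.36 rad and value of joint shutter below 0.006 m and y of each of vial1, vial2, vial3, vial4 in the frame of sorter below -0.13 m and z of each of vial1, vial2, vial3, vial4 in the frame of sorter below 0.075 m and linear speed of each of vial1, vial2, vial3, vial4 below 0.03 m/s); the robot touches nothing.
It fails at once if a vial is touched by the fingers or the arm (contact force between any of the fingers, the arm and vial1 above 0.3 N or contact force between any of the fingers, the arm and vial2 above 0.3 N or contact force between any of the fingers, the arm and vial3 above 0.3 N or contact force between any of the fingers, the arm and vial4 above 0.3 N or contact force between any of the fingers, the arm and done1 above 0.3 N or contact force between any of the fingers, the arm and done2 above 0.3 N).
It fails at once if a green vial goes down the left chute ((y of vial1 in the frame of sorter above 0.045 m and z of vial1 in the frame of sorter below 0.11 m) or (y of vial2 in the frame of sorter above 0.045 m and z of vial2 in the frame of sorter below 0.11 m) or (y of vial3 in the frame of sorter above 0.045 m and z of vial3 in the frame of sorter below 0.11 m) or (y of vial4 in the frame of sorter above 0.045 m and z of vial4 in the frame of sorter below 0.11 m)).
It fails at once if a vial is lifted (height (world z) of any of vial1, vial2, vial3, vial4 above 0.182 m or height (world z) of any of done1, done2 above 0.075 m).
It fails at once if a yellow vial in the blue lane is disturbed (moved more than 15 mm) (distance of any of done1, done2 from where it was at the start of the episode above 0.015 m).
It fails at once if another thing on the table is moved by more than 15 mm or tipped (distance of any of reagent, flask, dropper, beaker, cap, green_bottle, spatula from where it was at the start of the episode above 0.015 m or angle between any of reagent, flask, dropper, beaker, cap, green_bottle's own z axis and vertical above 0.35 rad).
It also fails if it takes over 51 s, if anything falls off the work surface, if the arm or the gripper's body presses on something with over 40 N, if the wrist force passes 120 N, or if a joint passes its speed limit or range.

## Working session

There is one attempt and no reset: what is moved stays moved. The work goes in short steps, Python scripts to look and compute and a tool call to move; the robot and the scene stay as the last step left them, time stands still between calls to the robot, and variables do not carry over. Pictures are saved under pics/ and viewed, and the job is handed in when it is done.

Besides the shell and the picture viewer there is one more tool, called after ">>>" by a JSON object that holds its "name" and its "arguments", one argument or row to a line. drive_tool: Moves the arm, as the interface text tells. Its arguments: {"type":"object","properties":{"moves":{"type":"array"},"squeeze":{"type":"number"}},"required":["moves"]}

```bash
mkdir -p pics; ls
python3 - <<'E'
from workcell import env, eyes, job
import cv2,numpy as np
for n in ("scene","top"):
    im=eyes.camera(n); cv2.imwrite(f"pics/{n}0.png",im)
    m=eyes.camera_model(n); print(n,{k:(np.round(v,4).tolist()) for k,v in m.items()})
print(env.sense())
E
```

```text
pics
scene {'fx': 396.6913, 'fy': 396.6913, 'cx': 282.6607, 'cy': 215.059, 'cam_to_world': [[-0.2997, 0.6487, -0.6996, 1.2747], [0.9539, 0.2144, -0.2099, 0.231], [0.0138, -0.7303, -0.683, 0.8828], [0.0, 0.0, 0.0, 1.0]]}
top {'fx': 398.8831, 'fy': 398.8831, 'cx': 282.6206, 'cy': 220.5316, 'cam_to_world': [[0.0255, -0.9933, 0.1124, 0.4013], [-0.9994, -0.0278, -0.0183, 0.0277], [0.0213, -0.1119, -0.9935, 1.1415], [0.0, 0.0, 0.0, 1.0]]}
{'clock': 0.1, 'joints': array([ 1.23448059,  0.6158087 , -0.01260939,  1.42469254,  0.00811686,
        1.10343047, -0.04039935]), 'joint_velocities': array([-0.00043333, -0.0032808 ,  0.00078505, -0.00385834, -0.00074135,
       -0.0013441 ,  0.0003045 ]), 'tau': array([ 8.85722038e-04, -4.60040402e+01,  2.09925575e-01, -1.66247356e+01,
       -6.11604005e-02,  1.69246743e-02,  1.13873864e-04]), 'tool_pos': array([ 0.1979793 , -0.61843173,  0.23962124]), 'ee_rot': array([-1.5501937 ,  1.56850777,  1.90128228]), 'force': array([-0.03542104, -0.16526092,  0.90710732]), 'moment': array([-0.03189104,  0.02013005,  0.01338729]), 'opening': 0.09308550532242454}
```

View pics/scene0.png

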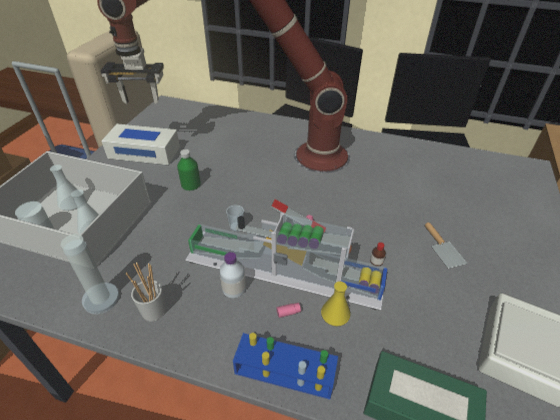

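View pics/top0.png

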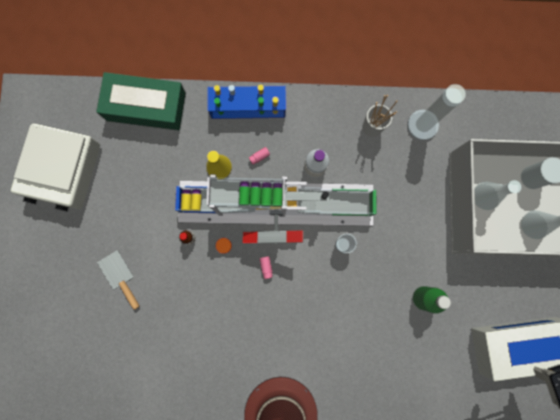

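The scene shows the sorter at about (285,255). In the top view the raised pad is at about (295,237) and the black knob at about (325,195). Pink look-alike vials lie near (266,267) and (260,156). I'll zoom in and measure next.

```bash
cat > h.py <<'E'
from workcell import env, eyes, job
import cv2,numpy as np
def ray(n,u,v):
    m=eyes.camera_model(n);T=np.array(m["cam_to_world"])
    d=T[:3,:3]@np.array([(u-m["cx"])/m["fx"],(v-m["cy"])/m["fy"],1]);return T[:3,3],d
def onz(n,u,v,z):
    o,d=ray(n,u,v);return o+d*(z-o[2])/d[2]
def tri(u1,v1,u2,v2):
    o1,d1=ray("top",u1,v1);o2,d2=ray("scene",u2,v2)
    A=np.c_[d1,-d2];s=np.linalg.lstsq(A,o2-o1,rcond=None)[0]
    p,q=o1+s[0]*d1,o2+s[1]*d2;return (p+q)/2,np.linalg.norm(p-q)
def blobs(im,lo,hi,box,mn=15):
    h=cv2.cvtColor(im,cv2.COLOR_BGR2HSV);m=cv2.inRange(h,lo,hi);k=np.zeros_like(m);x0,y0,x1,y1=box;k[y0:y1,x0:x1]=m[y0:y1,x0:x1]
    n,l,s,c=cv2.connectedComponentsWithStats(k);return [(np.round(c[i],1).tolist(),s[i].tolist()) for i in range(1,n) if s[i][4]>=mn]
E
python3 - <<'E'
from h import *
t=cv2.imread("pics/top0.png");s=cv2.imread("pics/scene0.png")
cv2.imwrite("pics/tz.png",cv2.resize(t[165:285,165:385],None,fx=3.6,fy=3.6,interpolation=cv2.INTER_CUBIC))
cv2.imwrite("pics/sz.png",cv2.resize(s[190:310,180:400],None,fx=3.6,fy=3.6,interpolation=cv2.INTER_CUBIC))
print("red top",blobs(t,(0,170,110),(6,255,255),(230,220,320,250)),blobs(t,(174,170,110),(180,255,255),(230,220,320,250)))
print("red scene",blobs(s,(0,170,90),(6,255,255),(260,195,330,240)),blobs(s,(174,150,90),(180,255,255),(260,195,330,240)))
print("blk top",blobs(t,(0,0,0),(180,255,50),(300,180,350,215),5))
print("blk scene",blobs(s,(0,0,0),(180,255,50),(220,205,265,240),5))
print("green end",blobs(t,(45,100,40),(80,255,255),(340,175,385,225)))
print("blue end",blobs(t,(105,150,40),(125,255,255),(170,175,212,225)))
E
```

```text
red top [([294.3, 236.0], [287, 231, 15, 11, 155]), ([249.8, 237.3], [243, 232, 14, 11, 139])] []
red scene [] []
blk top [([323.9, 196.0], [322, 194, 5, 5, 14])]
blk scene []
green end [([373.5, 201.9], [371, 191, 5, 23, 91])]
blue end [([177.9, 198.0], [176, 187, 6, 23, 92])]
```

View pics/tz.png

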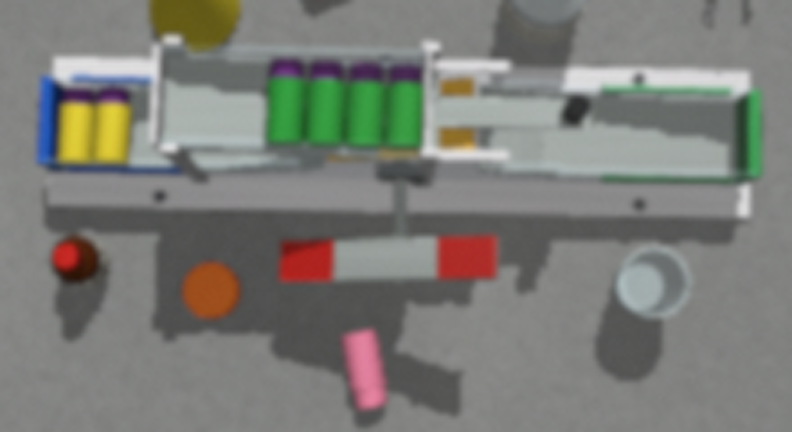

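View pics/sz.png

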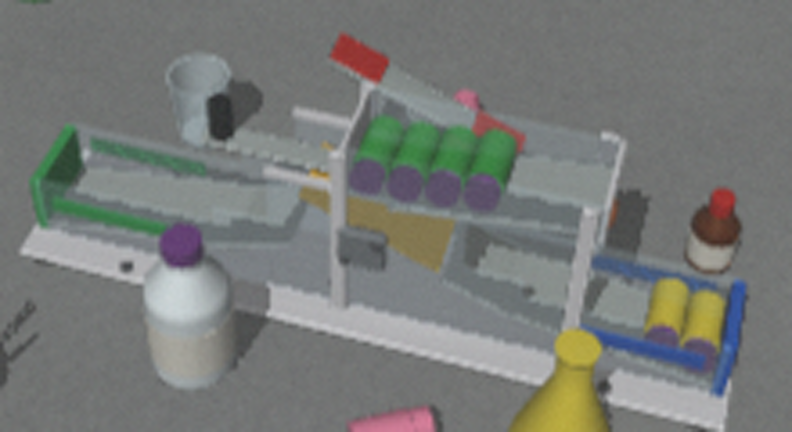

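Run:
```python
from h import *
f=lambda a:np.round(a,4)
Z=lambda x,y:((x+.5)/3.6+165-.5,(y+.5)/3.6+165-.5)
S=lambda x,y:((x+.5)/3.6+180-.5,(y+.5)/3.6+190-.5)
o=eyes.camera_model("top");T=np.array(o["cam_to_world"]);c=T[:3,:3].T@(np.array([.4013,.0277,0])-T[:3,3]);print("nadir",c[0]/c[2]*o["fx"]+o["cx"],c[1]/c[2]*o["fy"]+o["cy"])
a=onz("top",*Z(160,196),.006);b=onz("top",*Z(640,204),.006);print("screws",f(a),f(b),f((a+b)/2),np.linalg.norm(a-b),"yaw",np.arctan2(*(-(b-a)[[0,1]]*[-1,1])) )
# base plate near corners
a=onz("top",*Z(47,207),.0);b=onz("top",*Z(748,217),.0);print("basecorn",f(a),f(b),np.linalg.norm(a-b),f((a+b)/2),"dir",f((a-b)/np.linalg.norm(a-b)))
for z in (.04,.06):
  a=onz("top",177.9,198,z);b=onz("top",373.5,201.9,z);print("ends",z,f(a),f(b),np.linalg.norm(a-b),f((a+b)/2),f((a-b)/np.linalg.norm(a-b)))
print("padR",f(onz("top",294.3,236,.136)),"padL",f(onz("top",249.8,237.3,.087)))
t,s=Z(466,258),S(360,57);print("padR tri",[f(q) for q in tri(*t,*s)])
print("knob top z .165", [f(onz("top",*Z(*q),.165)) for q in ((577,104),(580,100))])
print("knob tri",[f(q) for q in tri(*Z(577,104),*S(219,100))])
print("vials",[f(onz("top",*Z(x,y),z)) for x,y,z in ((404,110,.16),(288,105,.18))])
```

```text
nadir 274.07441459902515 265.46220193860296
screws [0.5281 0.2168 0.006 ] [ 0.5324 -0.1651  0.006 ] [0.5302 0.0259 0.006 ] 0.3819268867001421 yaw 0.011199731404318255
basecorn [0.5175 0.3069 0.    ] [ 0.525  -0.2532  0.    ] 0.5601405477237033 [0.5212 0.0269 0.    ] dir [-0.0134  0.9999  0.    ]
ends 0.04 [0.5809 0.3003 0.04  ] [ 0.5857 -0.2464  0.04  ] 0.5466584769613969 [0.5833 0.027  0.04  ] [-0.0089  1.      0.    ]
ends 0.06 [0.5776 0.2953 0.06  ] [ 0.5824 -0.2414  0.06  ] 0.5367323522972856 [0.58  0.027 0.06 ] [-0.0089  1.      0.    ]
padR [ 0.4766 -0.0213  0.136 ] padL [0.4736 0.0939 0.087 ]
padR tri [array([ 0.4755, -0.0196,  0.1366]), np.float64(0.0025)]
knob top z .165 [array([ 0.5824, -0.0938,  0.165 ]), array([ 0.5852, -0.0958,  0.165 ])]
knob tri [array([ 0.5823, -0.0932,  0.1642]), np.float64(0.0014)]
vials [array([0.5755, 0.0256, 0.16  ]), array([0.5731, 0.1043, 0.18  ])]
```

Run:
```python
from h import *
from scipy.spatial.transform import Rotation as R
print(R.from_euler('xyz',env.sense()["ee_rot"]).as_matrix().round(3))
```

```text
[[-0.001  0.305 -0.952]
 [ 0.002 -0.952 -0.305]
 [-1.    -0.002  0.   ]]
```

>>> {"name": "drive_tool", "arguments": {
  "moves": [
    {"tx": 0.0,"ty": 0.04,"tz": 0.01,"grip": 0},
    {"tx": 0.02,"ty": 0.045,"grip": 0},
    {"tx": 0.02,"ty": 0.045,"grip": 0},
    {"tx": 0.02,"ty": 0.045,"grip": 0},
    {"tx": 0.02,"ty": 0.045,"grip": 0}
  ]
}}

```text
$.moves[0]: bad value
```

>>> {"name": "drive_tool", "arguments": {
  "moves": [
    {"tx": 0.0,"ty": 0.04,"tz": 0.01,"rx": 0,"ry": 0,"rz": 0,"grip": 0.0},
    {"tx": 0.02,"ty": 0.045,"tz": 0,"rx": 0,"ry": 0,"rz": -4,"grip": 0},
    {"tx": 0.02,"ty": 0.045,"tz": 0,"rx": 0,"ry": 0,"rz": -4,"grip": 0},
    {"tx": 0.02,"ty": 0.045,"tz": 0,"rx": 0,"ry": 0,"rz": -4,"grip": 0},
    {"tx": 0.02,"ty": 0.045,"tz": 0,"rx": 0,"ry": 0,"rz": -4,"grip": 0}
  ]
}}

```text
clock: 0.6
tool_pos: [0.2722, -0.3974, 0.2448]
ee_rot: [-0.841, 1.563, 2.305]
force: [1.5, -0.3, 0.5]
opening: 0.0579
```

>>> {"name": "drive_tool", "arguments": {
  "moves": [
    {"tx": 0.024,"ty": 0.042,"tz": 0,"rx": 0,"ry": 0,"rz": 0,"grip": 0},
    {"tx": 0.024,"ty": 0.042,"tz": 0,"rx": 0,"ry": 0,"rz": 0,"grip": 0},
    {"tx": 0.024,"ty": 0.042,"tz": 0,"rx": 0,"ry": 0,"rz": 0,"grip": 0},
    {"tx": 0.024,"ty": 0.042,"tz": 0,"rx": 0,"ry": 0,"rz": 0,"grip": 0},
    {"tx": 0.024,"ty": 0.042,"tz": 0,"rx": 0,"ry": 0,"rz": 0,"grip": 0}
  ]
}}

```text
clock: 1.1
tool_pos: [0.3928, -0.1785, 0.2443]
ee_rot: [-0.794, 1.562, 2.348]
force: [1.5, -0.0, -0.6]
opening: 0.0175
```

>>> {"name": "drive_tool", "arguments": {
  "moves": [
    {"tx": 0.02,"ty": 0.035,"tz": 0,"rx": 0,"ry": 0,"rz": 0,"grip": 0},
    {"tx": 0.02,"ty": 0.035,"tz": 0,"rx": 0,"ry": 0,"rz": 0,"grip": 0},
    {"tx": 0.02,"ty": 0.035,"tz": 0,"rx": 0,"ry": 0,"rz": 0,"grip": 0},
    {"tx": 0.01,"ty": 0.02,"tz": 0,"rx": 0,"ry": 0,"rz": 0,"grip": 0},
    {"tx": 0,"ty": 0,"tz": 0,"rx": 0,"ry": 0,"rz": 0,"grip": 0}
  ]
}}

```text
clock: 1.6
tool_pos: [0.4664, -0.0394, 0.2436]
ee_rot: [-1.027, 1.559, 2.131]
force: [0.3, -0.7, 0.0]
opening: 0.0008
```

>>> {"name": "drive_tool", "arguments": {
  "moves": [
    {"tx": 0.01,"ty": 0.004,"tz": -0.02,"rx": 0,"ry": 0,"rz": 0,"grip": 0},
    {"tx": 0,"ty": 0,"tz": -0.03,"rx": 0,"ry": 0,"rz": 0,"grip": 0},
    {"tx": 0,"ty": 0,"tz": -0.02,"rx": 0,"ry": 0,"rz": 0,"grip": 0},
    {"tx": 0,"ty": 0,"tz": 0,"rx": 0,"ry": 0,"rz": 0,"grip": 0}
  ]
}}

```text
clock: 2.0
tool_pos: [0.4752, -0.039, 0.1717]
ee_rot: [-0.843, 1.561, 2.312]
force: [-0.0, 0.1, -0.3]
opening: 0.0004
```

Run:
```python
from h import *
s=eyes.camera("scene");cv2.imwrite("pics/s1.png",cv2.resize(s[130:310,180:400],None,fx=3,fy=3,interpolation=cv2.INTER_CUBIC))
```

```text
(no output)
```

View pics/s1.png

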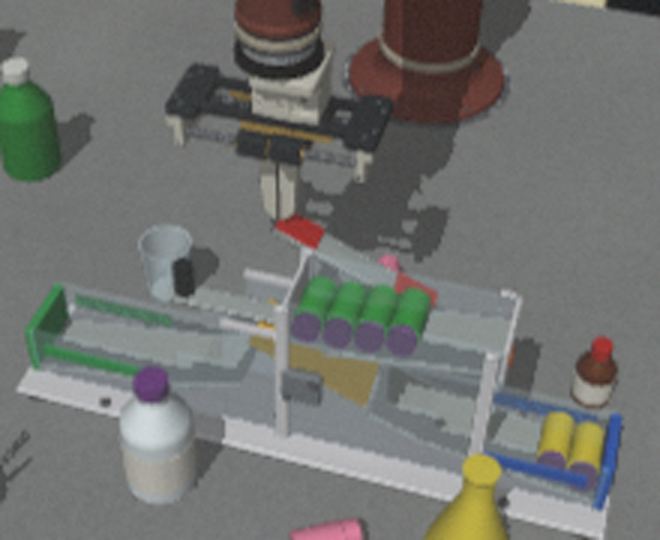

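The fingers are above the outer end of the raised pad, with the tips at about (280,215) and the pad at about (300,233). I'll move 12 mm inward and press.

>>> {"name": "drive_tool", "arguments": {
  "moves": [
    {"tx": 0.001,"ty": 0.012,"tz": -0.005,"rx": 0,"ry": 0,"rz": 0,"grip": 0},
    {"tx": 0,"ty": 0,"tz": -0.012,"rx": 0,"ry": 0,"rz": 0,"grip": 0},
    {"tx": 0,"ty": 0,"tz": -0.012,"rx": 0,"ry": 0,"rz": 0,"grip": 0},
    {"tx": 0,"ty": 0,"tz": -0.01,"rx": 0,"ry": 0,"rz": 0,"grip": 0}
  ]
}}

```text
clock: 2.45
tool_pos: [0.4806, -0.0276, 0.1378]
ee_rot: [-2.519, 1.561, 0.632]
force: [-0.1, -0.7, 0.9]
opening: 0.0006
```

>>> {"name": "drive_tool", "arguments": {
  "moves": [
    {"tx": 0,"ty": -0.002,"tz": -0.008,"rx": 0,"ry": 0,"rz": 0,"grip": 0},
    {"tx": 0,"ty": -0.002,"tz": -0.007,"rx": 0,"ry": 0,"rz": 0,"grip": 0},
    {"tx": 0,"ty": 0,"tz": 0,"rx": 0,"ry": 0,"rz": 0,"grip": 0}
  ]
}}

```text
clock: 2.75
tool_pos: [0.4808, -0.0312, 0.122]
ee_rot: [-2.536, 1.561, 0.615]
force: [-0.5, 0.4, -0.3]
opening: 0.0005
```

Run:
```python
from h import *
s=eyes.camera("scene");cv2.imwrite("pics/s2.png",cv2.resize(s[130:310,180:400],None,fx=3,fy=3,interpolation=cv2.INTER_CUBIC))
```

```text
(no output)
```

View pics/s2.png

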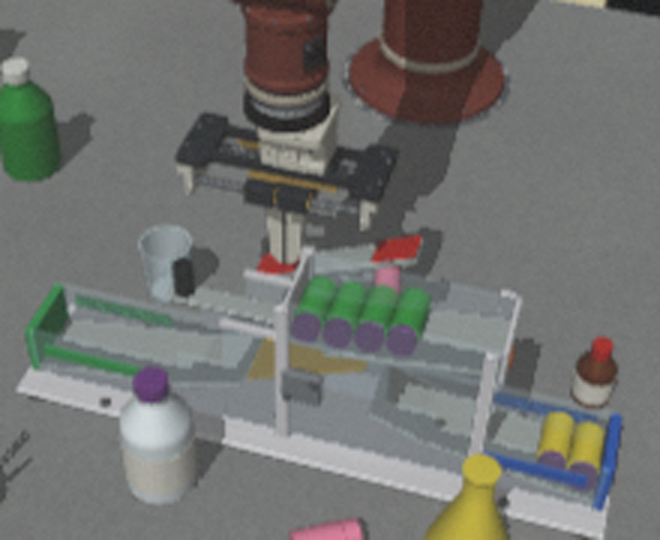

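The left pad is now raised, at about (400,248), and the gate has rocked over. I'll press a little further, then lift.

>>> {"name": "drive_tool", "arguments": {
  "moves": [
    {"tx": 0,"ty": -0.004,"tz": -0.005,"rx": 0,"ry": 0,"rz": 0,"grip": 0},
    {"tx": 0,"ty": -0.002,"tz": -0.003,"rx": 0,"ry": 0,"rz": 0,"grip": 0},
    {"tx": 0,"ty": 0,"tz": 0,"rx": 0,"ry": 0,"rz": 0,"grip": 0},
    {"tx": 0,"ty": 0,"tz": 0.01,"rx": 0,"ry": 0,"rz": 0,"grip": 0},
    {"tx": 0,"ty": 0,"tz": 0.03,"rx": 0,"ry": 0,"rz": 0,"grip": 0}
  ]
}}

```text
clock: 3.3
tool_pos: [0.4791, -0.0376, 0.1529]
ee_rot: [-1.882, 1.564, 1.269]
force: [-0.2, 0.3, 0.1]
opening: 0.0006
```

>>> {"name": "drive_tool", "arguments": {
  "moves": [
    {"tx": 0,"ty": 0,"tz": 0.04,"rx": 0,"ry": 0,"rz": 0,"grip": 0},
    {"tx": 0,"ty": 0,"tz": 0.04,"rx": 0,"ry": 0,"rz": 0,"grip": 0.45},
    {"tx": 0,"ty": 0,"tz": 0.03,"rx": 0,"ry": 0,"rz": 0,"grip": 0.45},
    {"tx": 0.01,"ty": -0.02,"tz": 0,"rx": 0,"ry": 0,"rz": 0,"grip": 0.45},
    {"tx": 0,"ty": 0,"tz": 0,"rx": 0,"ry": 0,"rz": 0,"grip": 0.45}
  ]
}}

```text
clock: 3.8
tool_pos: [0.4906, -0.0572, 0.2759]
ee_rot: [-2.782, 1.555, 0.371]
force: [-0.3, -0.8, 0.5]
opening: 0.0278
```

Run:
```python
from h import *
from scipy.spatial.transform import Rotation as R
s=eyes.camera("scene");cv2.imwrite("pics/s3.png",cv2.resize(s[130:310,180:400],None,fx=3,fy=3,interpolation=cv2.INTER_CUBIC))
print(R.from_euler('xyz',env.sense()["ee_rot"]).as_matrix().round(3),env.sense()["clock"])
```

```text
[[ 0.015  0.014 -1.   ]
 [ 0.008 -1.    -0.014]
 [-1.    -0.008 -0.015]] 3.85
```

View pics/s3.png

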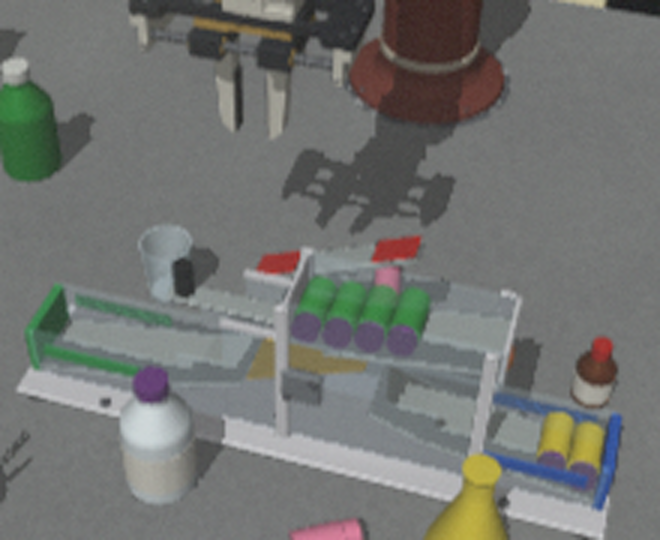

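Run:
```python
from h import *
t=eyes.camera("top");cv2.imwrite("pics/t3.png",cv2.resize(t[165:285,165:385],None,fx=3.6,fy=3.6,interpolation=cv2.INTER_CUBIC))
s=cv2.imread("pics/s3.png")
R=blobs(t,(0,170,110),(6,255,255),(230,215,330,255));print(R)
S=lambda x,y:((x+.5)/3+180-.5,(y+.5)/3+130-.5)
L=blobs(s,(0,150,110),(6,255,255),(230,220,450,280),100);print(L)
for (a,_),b in zip(sorted(R,key=lambda r:-r[0][0]),((279,262),(398,248))):
  print(tri(*a,*S(*b)))
```

```text
[([257.0, 235.5], [250, 230, 15, 12, 167]), ([300.5, 241.5], [296, 241, 10, 2, 20])]
[([396.6, 248.7], [373, 237, 47, 24, 704]), ([279.5, 262.5], [259, 252, 40, 20, 533])]
(array([ 0.4668423 , -0.04160091,  0.0772627 ]), np.float64(0.0010457154094529353))
(array([0.47480347, 0.07476744, 0.13692721]), np.float64(0.003988945827793566))
```

View pics/t3.png

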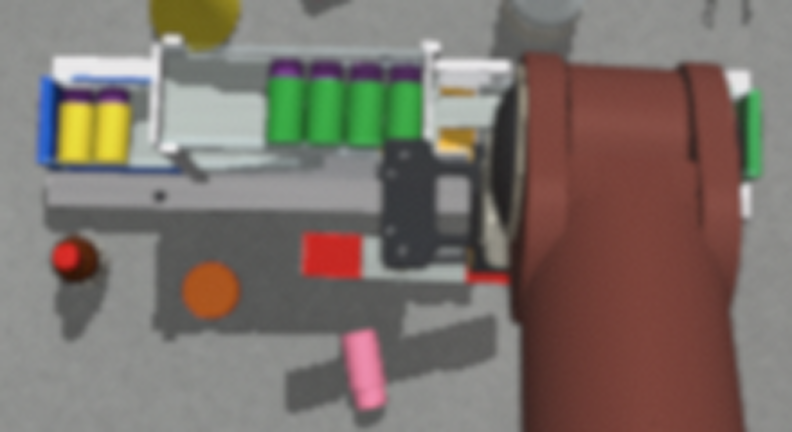

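The left pad triangulates to (0.475, 0.075, 0.137), where 0.138 high was expected, so the gate is fully over. The yellow and green vials haven't moved. Next is the knob.

>>> {"name": "drive_tool", "arguments": {
  "moves": [
    {"tx": 0.03,"ty": -0.012,"tz": 0,"rx": 0,"ry": 0,"rz": 0,"grip": 0.45},
    {"tx": 0.03,"ty": -0.012,"tz": 0,"rx": 0,"ry": 0,"rz": 0,"grip": 0.45},
    {"tx": 0.025,"ty": -0.01,"tz": 0,"rx": 0,"ry": 0,"rz": 0,"grip": 0.45},
    {"tx": 0.005,"ty": -0.002,"tz": 0,"rx": 0,"ry": 0,"rz": 0,"grip": 0.45},
    {"tx": 0,"ty": 0,"tz": 0,"rx": 0,"ry": 0,"rz": 0,"grip": 0.45}
  ]
}}

```text
clock: 4.4
tool_pos: [0.5767, -0.0838, 0.2715]
ee_rot: [-1.565, 1.556, 1.6]
force: [0.6, 0.4, 0.1]
opening: 0.0417
```

>>> {"name": "drive_tool", "arguments": {
  "moves": [
    {"tx": 0.005,"ty": -0.008,"tz": -0.03,"rx": 0,"ry": 0,"rz": 0,"grip": 0.45},
    {"tx": 0,"ty": 0,"tz": -0.03,"rx": 0,"ry": 0,"rz": 0,"grip": 0.45},
    {"tx": 0,"ty": 0,"tz": -0.018,"rx": 0,"ry": 0,"rz": 0,"grip": 0.45},
    {"tx": 0,"ty": 0,"tz": 0,"rx": 0,"ry": 0,"rz": 0,"grip": 0.45}
  ]
}}

```text
clock: 4.8
tool_pos: [0.5766, -0.0868, 0.1914]
ee_rot: [-1.317, 1.552, 1.854]
force: [-0.4, -0.3, 0.4]
opening: 0.0421
```

Run:
```python
from h import *
s=eyes.camera("scene");cv2.imwrite("pics/s4.png",cv2.resize(s[130:310,180:400],None,fx=3,fy=3,interpolation=cv2.INTER_CUBIC))
```

```text
(no output)
```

View pics/s4.png

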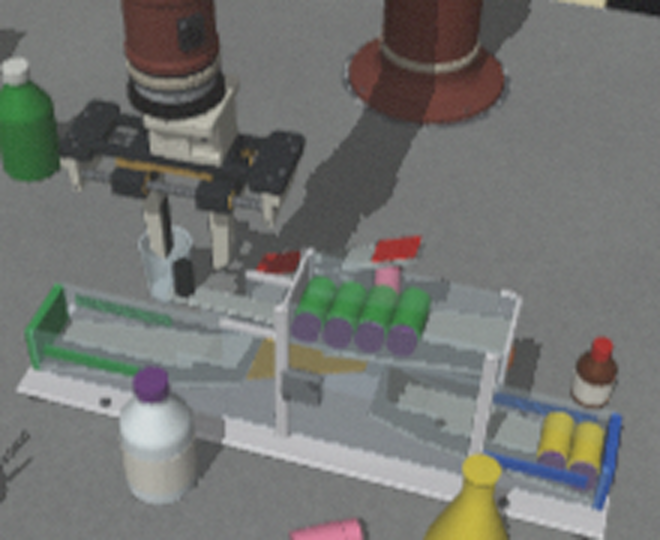

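The fingers straddle the knob, which is at about (183,278). They sit a few mm left of it and toward the robot, so I'll correct and descend.

>>> {"name": "drive_tool", "arguments": {
  "moves": [
    {"tx": 0.006,"ty": -0.007,"tz": 0,"rx": 0,"ry": 0,"rz": 0,"grip": 0.45},
    {"tx": 0,"ty": 0,"tz": 0,"rx": 0,"ry": 0,"rz": 0,"grip": 0.45}
  ]
}}

```text
clock: 5.05
tool_pos: [0.5842, -0.0932, 0.1952]
ee_rot: [-1.608, 1.553, 1.565]
force: [-0.3, -0.7, 0.9]
opening: 0.0419
```

>>> {"name": "drive_tool", "arguments": {
  "moves": [
    {"tx": 0,"ty": 0,"tz": -0.01,"rx": 0,"ry": 0,"rz": 0,"grip": 0.45},
    {"tx": 0,"ty": 0,"tz": -0.01,"rx": 0,"ry": 0,"rz": 0,"grip": 0.45},
    {"tx": 0,"ty": 0,"tz": -0.006,"rx": 0,"ry": 0,"rz": 0,"grip": 0.45},
    {"tx": 0,"ty": 0,"tz": 0,"rx": 0,"ry": 0,"rz": 0,"grip": 0.45}
  ]
}}

```text
clock: 5.45
tool_pos: [0.5852, -0.0934, 0.1693]
ee_rot: [-1.845, 1.553, 1.327]
force: [-0.2, 0.2, -0.1]
opening: 0.0418
```

>>> {"name": "drive_tool", "arguments": {
  "moves": [
    {"tx": 0,"ty": -0.01,"tz": -0.002,"rx": 0,"ry": 0,"rz": 0,"grip": 0.45},
    {"tx": -0.001,"ty": -0.012,"tz": 0,"rx": 0,"ry": 0,"rz": 0,"grip": 0.45},
    {"tx": 0,"ty": -0.012,"tz": 0,"rx": 0,"ry": 0,"rz": 0,"grip": 0.45},
    {"tx": 0,"ty": -0.008,"tz": 0,"rx": 0,"ry": 0,"rz": 0,"grip": 0.45}
  ]
}}

```text
clock: 5.85
tool_pos: [0.5849, -0.134, 0.1668]
ee_rot: [-1.821, 1.547, 1.355]
force: [0.5, 1.8, -0.9]
opening: 0.042
```

>>> {"name": "drive_tool", "arguments": {
  "moves": [
    {"tx": 0,"ty": -0.005,"tz": 0,"rx": 0,"ry": 0,"rz": 0,"grip": 0.45},
    {"tx": 0,"ty": -0.004,"tz": 0,"rx": 0,"ry": 0,"rz": 0,"grip": 0.45}
  ]
}}

```text
clock: 6.05
tool_pos: [0.5849, -0.1443, 0.1667]
ee_rot: [-1.819, 1.545, 1.354]
force: [1.3, 8.8, -1.9]
opening: 0.0422
```

>>> {"name": "drive_tool", "arguments": {
  "moves": [
    {"tx": 0,"ty": -0.001,"tz": 0,"rx": 0,"ry": 0,"rz": 0,"grip": 0.45},
    {"tx": 0,"ty": 0,"tz": 0,"rx": 0,"ry": 0,"rz": 0,"grip": 0.45},
    {"tx": 0,"ty": 0,"tz": 0,"rx": 0,"ry": 0,"rz": 0,"grip": 0.45},
    {"tx": 0,"ty": 0,"tz": 0,"rx": 0,"ry": 0,"rz": 0,"grip": 0.45},
    {"tx": 0,"ty": 0,"tz": 0,"rx": 0,"ry": 0,"rz": 0,"grip": 0.45}
  ]
}}

```text
clock: 6.55
tool_pos: [0.585, -0.144, 0.1667]
ee_rot: [-1.798, 1.543, 1.378]
force: [0.8, 1.3, -0.7]
opening: 0.0419
```

Run:
```python
from h import *
s=eyes.camera("scene");cv2.imwrite("pics/s5.png",cv2.resize(s[130:310,180:400],None,fx=3,fy=3,interpolation=cv2.INTER_CUBIC))
```

```text
(no output)
```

View pics/s5.png

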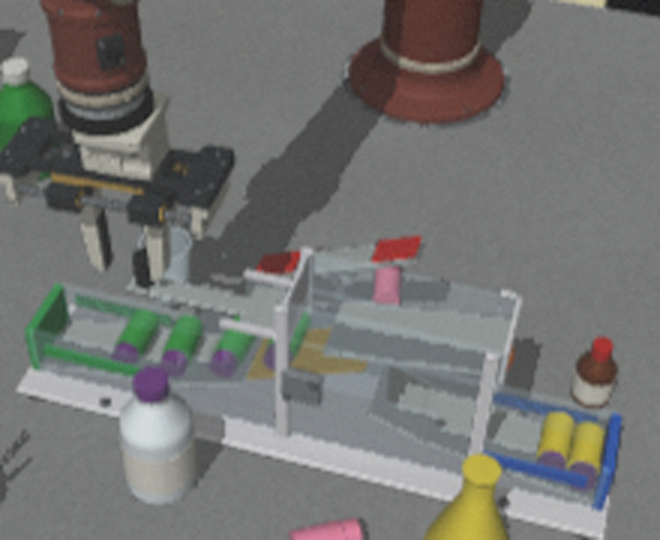

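All four vials are rolling down the green side, at about (135,335) to (290,340). I'll wait for them to stop.

>>> {"name": "drive_tool", "arguments": {
  "moves": [
    {"tx": 0,"ty": -0.001,"tz": 0,"rx": 0,"ry": 0,"rz": 0,"grip": 0.45},
    {"tx": 0,"ty": 0,"tz": 0,"rx": 0,"ry": 0,"rz": 0,"grip": 0.45},
    {"tx": 0,"ty": 0,"tz": 0,"rx": 0,"ry": 0,"rz": 0,"grip": 0.45},
    {"tx": 0,"ty": 0,"tz": 0,"rx": 0,"ry": 0,"rz": 0,"grip": 0.45},
    {"tx": 0,"ty": 0,"tz": 0,"rx": 0,"ry": 0,"rz": 0,"grip": 0.45}
  ]
}}

```text
clock: 7.1
tool_pos: [0.585, -0.144, 0.1667]
ee_rot: [-1.782, 1.542, 1.394]
force: [0.7, 3.0, -1.4]
opening: 0.042
```

>>> {"name": "drive_tool", "arguments": {
  "moves": [
    {"tx": 0,"ty": 0,"tz": 0,"rx": 0,"ry": 0,"rz": 0,"grip": 0.45},
    {"tx": 0,"ty": 0,"tz": 0,"rx": 0,"ry": 0,"rz": 0,"grip": 0.45},
    {"tx": 0,"ty": 0,"tz": 0,"rx": 0,"ry": 0,"rz": 0,"grip": 0.45},
    {"tx": 0,"ty": 0,"tz": 0,"rx": 0,"ry": 0,"rz": 0,"grip": 0.45},
    {"tx": 0,"ty": 0,"tz": 0,"rx": 0,"ry": 0,"rz": 0,"grip": 0.45}
  ]
}}

```text
clock: 7.6
tool_pos: [0.585, -0.144, 0.1667]
ee_rot: [-1.782, 1.542, 1.394]
force: [1.3, 2.7, -1.0]
opening: 0.042
```

>>> {"name": "drive_tool", "arguments": {
  "moves": [
    {"tx": 0,"ty": 0,"tz": 0,"rx": 0,"ry": 0,"rz": 0,"grip": 0.45},
    {"tx": 0,"ty": 0,"tz": 0,"rx": 0,"ry": 0,"rz": 0,"grip": 0.45},
    {"tx": 0,"ty": 0,"tz": 0,"rx": 0,"ry": 0,"rz": 0,"grip": 0.45},
    {"tx": 0,"ty": 0,"tz": 0,"rx": 0,"ry": 0,"rz": 0,"grip": 0.45},
    {"tx": 0,"ty": 0,"tz": 0,"rx": 0,"ry": 0,"rz": 0,"grip": 0.45}
  ]
}}

```text
clock: 8.1
tool_pos: [0.585, -0.144, 0.1667]
ee_rot: [-1.782, 1.542, 1.394]
force: [0.8, 3.9, -1.5]
opening: 0.0419
```

Run:
```python
from h import *
s=eyes.camera("scene");cv2.imwrite("pics/s6.png",cv2.resize(s[130:310,180:400],None,fx=3,fy=3,interpolation=cv2.INTER_CUBIC))
t=eyes.camera("top");cv2.imwrite("pics/t6.png",cv2.resize(t[165:285,165:385],None,fx=3.6,fy=3.6,interpolation=cv2.INTER_CUBIC))
s2=eyes.camera("scene");print("diff",cv2.absdiff(s,s2)[215:265,180:290].max())
print(tri(0,0,0,0)[1]*0)
```

```text
diff 11
0.0
```

View pics/s6.png

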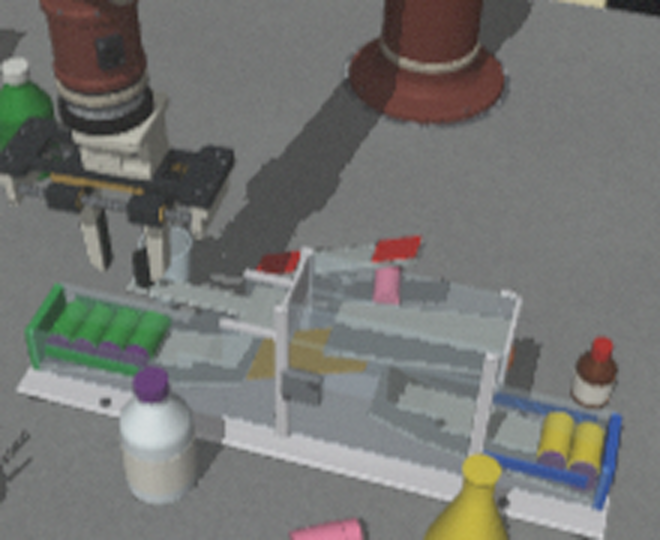

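View pics/t6.png

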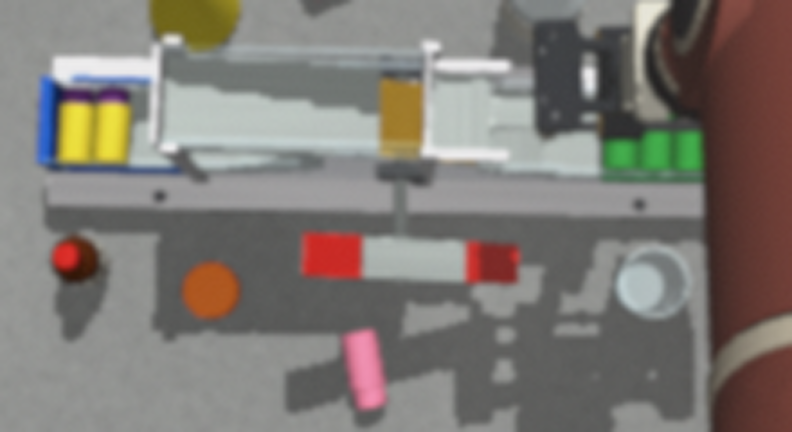

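All four vials rest at the green stop, at about (55–165,335). I'll confirm the shutter is at its end stop with a firmer push before closing it.

>>> {"name": "drive_tool", "arguments": {
  "moves": [
    {"tx": 0,"ty": -0.005,"tz": 0,"rx": 0,"ry": 0,"rz": 0,"grip": 0.45},
    {"tx": 0,"ty": -0.005,"tz": 0,"rx": 0,"ry": 0,"rz": 0,"grip": 0.45},
    {"tx": 0,"ty": -0.005,"tz": 0,"rx": 0,"ry": 0,"rz": 0,"grip": 0.45}
  ]
}}

```text
clock: 8.55
tool_pos: [0.5852, -0.1444, 0.1662]
ee_rot: [-1.645, 1.521, 1.539]
force: [1.4, 8.7, -1.3]
opening: 0.0418
```

>>> {"name": "drive_tool", "arguments": {
  "moves": [
    {"tx": 0,"ty": 0.012,"tz": 0,"rx": 0,"ry": 0,"rz": 0,"grip": 0.45},
    {"tx": -0.001,"ty": 0.015,"tz": 0,"rx": 0,"ry": 0,"rz": 0,"grip": 0.45},
    {"tx": -0.001,"ty": 0.012,"tz": 0,"rx": 0,"ry": 0,"rz": 0,"grip": 0.45},
    {"tx": 0,"ty": 0.01,"tz": 0,"rx": 0,"ry": 0,"rz": 0,"grip": 0.45}
  ]
}}

```text
clock: 8.95
tool_pos: [0.5831, -0.1017, 0.1665]
ee_rot: [-1.718, 1.533, 1.46]
force: [0.5, -2.5, -1.7]
opening: 0.0417
```

>>> {"name": "drive_tool", "arguments": {
  "moves": [
    {"tx": 0,"ty": 0.006,"tz": 0,"rx": 0,"ry": 0,"rz": 0,"grip": 0.45},
    {"tx": 0,"ty": 0.004,"tz": 0,"rx": 0,"ry": 0,"rz": 0,"grip": 0.45},
    {"tx": 0,"ty": 0.004,"tz": 0,"rx": 0,"ry": 0,"rz": 0,"grip": 0.45}
  ]
}}

```text
clock: 9.25
tool_pos: [0.5829, -0.088, 0.1665]
ee_rot: [-1.732, 1.537, 1.446]
force: [0.8, -2.5, -2.5]
opening: 0.042
```

>>> {"name": "drive_tool", "arguments": {
  "moves": [
    {"tx": 0,"ty": 0.004,"tz": 0,"rx": 0,"ry": 0,"rz": 0,"grip": 0.45},
    {"tx": 0,"ty": 0.004,"tz": 0,"rx": 0,"ry": 0,"rz": 0,"grip": 0.45},
    {"tx": 0,"ty": 0.004,"tz": 0,"rx": 0,"ry": 0,"rz": 0,"grip": 0.45}
  ]
}}

```text
clock: 9.55
tool_pos: [0.5828, -0.0799, 0.1663]
ee_rot: [-1.776, 1.544, 1.399]
force: [1.9, -11.0, -3.1]
opening: 0.0419
```

The closed stop is reached: 11 N, and the TCP moved 64.5 mm less 24 mm of slack, which gives 40 mm. I'll centre on the knob and rise.

>>> {"name": "drive_tool", "arguments": {
  "moves": [
    {"tx": 0,"ty": -0.011,"tz": 0,"rx": 0,"ry": 0,"rz": 0,"grip": 0.45},
    {"tx": 0,"ty": 0,"tz": 0,"rx": 0,"ry": 0,"rz": 0,"grip": 0.45}
  ]
}}

```text
clock: 9.75
tool_pos: [0.5825, -0.0904, 0.1665]
ee_rot: [-1.73, 1.542, 1.445]
force: [-0.1, -0.4, 0.3]
opening: 0.042
```

>>> {"name": "drive_tool", "arguments": {
  "moves": [
    {"tx": 0,"ty": 0,"tz": 0.02,"rx": 0,"ry": 0,"rz": 0,"grip": 0.45},
    {"tx": 0,"ty": 0,"tz": 0.03,"rx": 0,"ry": 0,"rz": 0,"grip": 0.45},
    {"tx": 0,"ty": 0,"tz": 0.04,"rx": 0,"ry": 0,"rz": 0,"grip": 0.45},
    {"tx": -0.04,"ty": 0,"tz": 0.02,"rx": 0,"ry": 0,"rz": 0,"grip": 0.45},
    {"tx": -0.04,"ty": -0.02,"tz": 0,"rx": 0,"ry": 0,"rz": 0,"grip": 0.45}
  ]
}}

```text
clock: 10.25
tool_pos: [0.5036, -0.0994, 0.2788]
ee_rot: [-1.665, 1.527, 1.521]
force: [0.1, -0.8, -0.2]
opening: 0.0419
```

>>> {"name": "drive_tool", "arguments": {
  "moves": [
    {"tx": -0.03,"ty": -0.045,"tz": 0,"rx": 0,"ry": 0,"rz": 0,"grip": 0.45},
    {"tx": -0.02,"ty": -0.045,"tz": 0,"rx": 0,"ry": 0,"rz": 0,"grip": 0.45},
    {"tx": 0,"ty": -0.045,"tz": 0,"rx": 0,"ry": 0,"rz": 0,"grip": 0.45},
    {"tx": 0,"ty": -0.02,"tz": 0,"rx": 0,"ry": 0,"rz": 0,"grip": 0.45},
    {"tx": 0,"ty": 0,"tz": 0,"rx": 0,"ry": 0,"rz": 0,"grip": 0.45}
  ]
}}

```text
clock: 10.75
tool_pos: [0.4471, -0.2537, 0.2828]
ee_rot: [-1.745, 1.521, 1.445]
force: [-0.1, 0.6, -0.8]
opening: 0.0421
```

Run:
```python
from h import *
s=eyes.camera("scene");cv2.imwrite("pics/s7.png",cv2.resize(s[130:310,180:400],None,fx=3,fy=3,interpolation=cv2.INTER_CUBIC))
t=eyes.camera("top");cv2.imwrite("pics/t7.png",cv2.resize(t[165:285,165:385],None,fx=3.6,fy=3.6,interpolation=cv2.INTER_CUBIC))
print(blobs(t,(0,0,0),(180,255,50),(300,180,350,215),5), env.sense()["joint_velocities"].round(3))
```

```text
[([322.7, 196.6], [322, 195, 3, 4, 7])] [-0.029 -0.005 -0.03   0.011 -0.002 -0.002  0.001]
```

View pics/s7.png

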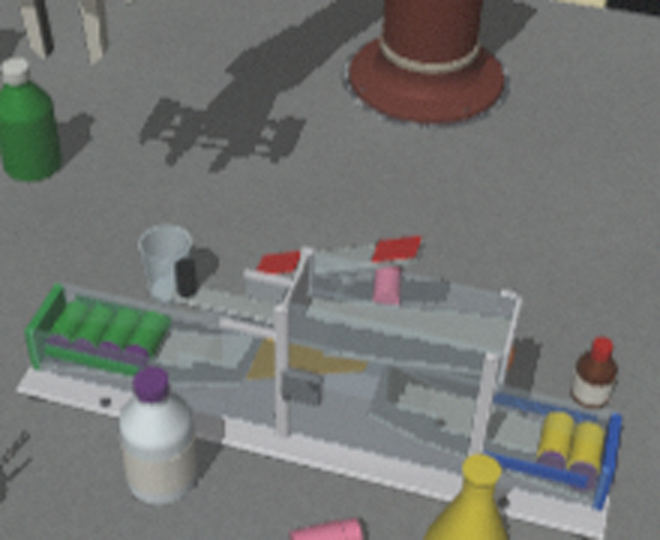

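View pics/t7.png

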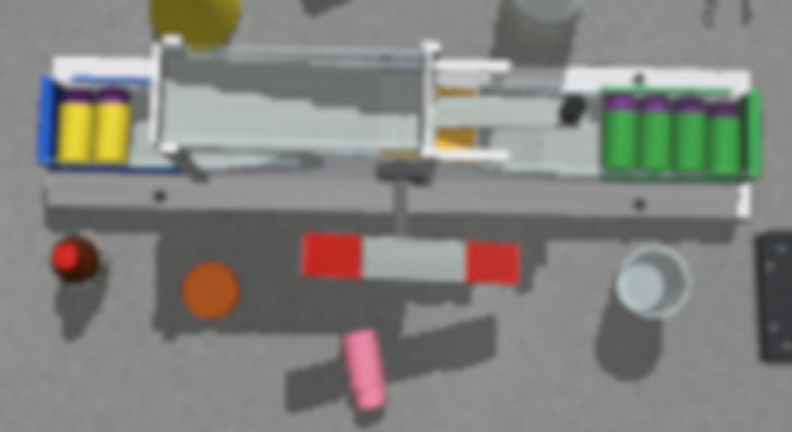

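The knob is back at (572,108), at or slightly closer than where it started. All four green vials are at the green stop, the gate is over to the right, and nothing else has moved. I'm handing the job in.

```bash
python3 -c "
from workcell import env,eyes,job
print(job.finish_job())"
```

```text
the job is handed in; nothing more can be done
None
```

The job is done and handed in at about 11 s on the clock; the hand-in gives no verdict.

- **Gate:** I pressed the raised right pad down until the gate rocked over. Afterwards the left pad measured 0.137 m high, where 0.138 m was expected.
- **Shutter open:** I pushed the knob with the fingers either side of it until it hit the end stop. A firmer push gave about 9 N with no further travel. All four green vials rolled into the green lane and came to rest.
- **Shutter shut:** I pushed it back to the closed stop, where the force was about 11 N after 40 mm of travel. Then I moved the arm clear.

**Last checks:** The final pictures show the four green vials in a row at the green stop, the gate still over to the right and the knob back at its shut position. The yellow vials, bottles and other things look unmoved.

**One poor reading:** The right pad measured 0.077 m high instead of 0.087 m because the arm partly hid it in the top view. I relied on the left pad and the pictures for the gate instead. No other check failed or disagreed.

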